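# Tighten the swivel nut of a TV mount with a ratchet ring spanner

## Robot

A 6-joint arm with a two-finger parallel gripper is mounted at the origin on the work surface. World frame = base frame: x ahead of the robot, y to its left, z up, the work surface at z = 0. Lengths are in m, angles in degrees, forces in N, time in s.
With the tool pointing down it reaches from about 0.325 to 0.9 m from the base axis. Payload 3.5 kg.
Tool frame: the origin (TCP) lies on the centre line of the jaws, within the pads' length; the fingertips stand 25 mm ahead of it and the grasp point (between the pads) lies 6 mm ahead of it; z points along the fingers, y is the line along which they close (so a half turn about z gives the same grasp; the last joint's range is limited). The gripper opens to 85 mm and grips with 20 to 120 N. Pads are 22 mm wide; open, the fingers measure 114 mm over their backs; the gripper's body (76 mm by 85 mm) begins 54 mm behind the grasp point. The pads swing forward as they close: fully open they stand 13 mm farther back than shut.
Start: joints at [-78.461, 15.837, -1.513, 72.651, 0, 84.076], TCP at [0.188, -0.596, 0.256] pointing down, gripper open.
Joint ranges: [-178.77, 178.77], [-48.84, 107.48], [-61.69, 71.31], [-111.58, 123.2], [-90, 87.43], [-180, 180]. Speed limits (degrees/s): [147.25, 147.25, 180, 180, 180, 180].

## Interface

Orientations are given as [roll, pitch, yaw] about the fixed x, y, z axes, in that order (R = Rz(yaw) Ry(pitch) Rx(roll)).
In Python, from bench import read_state, get_image, calibration, r gives the robot as it stands.
- The arm moves only by the shell command python3 -m handwheel 'ROWS' [OPENING] [FORCE]. ROWS is JSON, a list of rows, each a list of 2 entries, a list of its own where there are three numbers: the shift along the tool's x, y, z each as a share of 0.5 m, from -1 to 1, then the turn about the tool's z as a share of pi/2 rad, from -1 to 1. A call has 1 to 5 rows; each row is the pose to reach, as a shift and turn from the pose commanded when the call began, along the tool's axes at that moment; what a row does not reach only later rows make up. A row lasts 1/12 s, in which the tool goes at most 41.7 mm and 7.16 degrees, less where a joint would pass 70% of its speed; a pose out of reach is approached as far as the arm can. A call with a number of a shift or a turn outside -1 to 1 is refused whole. A call with a gripper value outside its range is refused whole. OPENING is the opening, from 0 (shut) to 1 (fully open), set as the call begins (- or left out, the last holds). The fingers move at their own pace and stop on an object; FORCE is the grip in N (left out, the last holds). Time passes only in rows, so rows that repeat a pose let the fingers close. It gives the time, the measured TCP pose, the force, the opening and the grip force at its end, in the units of the state.
- read_state(): the state, without advancing time (a new reading comes with each control period).
- get_image(name): name is "scene" or "top"; returns (picture, depth): 384x512x3 uint8, blue, green, red; 384x512 float32, m along the optical axis (not along the pixel's ray), 0 where there is no reading.
- calibration(name): a dict with "intrinsics" (3x3 intrinsics, pixels), "view" (4x4, takes a point from world to camera coordinates). Camera axes: x right, y up, looking along -z (the intrinsics and any distortion apply to the point x, -y, -z); pixel columns grow to the right and rows downward; lengths in m; the calibration is good to about 2 mm. A picture is of the moment at which its call begins. calibration takes no time and is no camera call.
- r.sign_off(): hands the job in; it is judged then, once.
The state is a dict: "t": time; "q": joint angles; "joint_vel": joint speeds; "effort": joint torques, N m; "tool_pos": TCP position; "orientation": TCP orientation; "wrist_force": force on the tool from outside, world axes, zero at the start; "ft_torque": the same for the moment, N m; "gripper_width": opening from 0.0 (shut) to 1.0 (fully open); "finger_force": force on a finger pad.
Only numpy, scipy, OpenCV 4.12 (cv2) and the standard library are available. Lean on these libraries where they do the work, as an engineer would, in place of code of your own. Each camera call takes 0.05 s, during which the arm holds its last target. There are 200 camera calls.

## Task

Take the ratchet ring spanner, set its ring fully down over the big hexagon nut of the TV swivel mount, and tighten the nut clockwise by swinging the handle back and forth between the two side cheeks, never lifting the spanner off part-way, until the nut comes up firm: a steady pull of about 1 N m, but not a heave, because the rubber-bushed plate under the nut tears if it is twisted far. Then lift the spanner off and lay it (do not drop it) flat on the bare bench top, leaving everything else where it is.

Things in the scene. Friction and masses are not known exactly. Their poses are not given: they have to be found in the camera images.
- spanner: Ratchet ring spanner lying flat, 218 mm long, 0.3 to 0.45 kg. Origin: centre of its round head, on the underside; z up, the handle points to its -x. Head: steel ring 72 mm in diameter, 14 mm high, holding a toothed inner ring with a hexagon hole 31.6 mm across flats right through. Neck 18 mm wide, 12 mm high.
- handle_grip (a point): On the spanner: middle of the part to hold, 120 mm from the head's centre, 11 mm above the underside. The black grip is 18 mm wide (spanner's y), 22 mm high (0 to 22 mm above the underside) and runs from 78 to 182 mm behind the head's centre.
- ring (a joint): Angle of the inner ring in the head, counter-clockwise positive from above (rad). At 0 and every 60 degrees two flats of the hole are parallel to the handle. Swinging the handle clockwise (from above) drives the ring; swung back it slips, against about 0.03 N m. Teeth are 20 degrees apart and the hole has 10 degrees of play on the nut: up to 30 degrees of a forward stroke only take up slack.
- mount: Dark steel TV swivel mount bolted to the bench: base 150 x 140 x 8 mm and a round column. Origin: centre of the base's underside, below the nut's axis. Two upright cheeks, 6 mm thick, 74 mm high, at y = +-62 mm, x = -62 to -18 mm. With the spanner on the nut its handle must lie between them, pointing to the mount's -x, and can swing about 37 degrees either way from -x before hitting a cheek.
- nut_seat (a point): On the nut's axis at the top of its washer, 47 mm above the bench: here the spanner's underside rests when fully down. Above it: the greased hexagon, 30 mm across flats, 11 mm high; a step 3 mm high, 26.5 mm across flats; and the stud, 16 mm thick, its top 19 mm above this point. Turns with the nut.
- nut (a joint): Turn of the nut, clockwise from above positive (rad): starts between 0.5 and 1.3, comes up firm at 3.0. Turns against about 0.12 N m until then. Two flats of the hexagon are parallel to the mount's x axis at 0 and every 60 degrees.
- plate_tip (a point): Middle of the tongue of the grey plate under the nut, 50 mm from the nut's axis on the far (+x) side, 44 mm above the bench. The plate sits in a rubber bush and twists about the nut's axis with the torque on the nut, 20 N m per rad: 0.4 N m moves this point 1 mm; it springs back when let go.
- plain_wrench: Bystander: plain flat open-ended wrench, 190 mm long; not to be used.
- solder_spool: Bystander: spool 60 mm in diameter, 42 mm high.
- screw_dish: Bystander: shallow steel dish 96 mm wide, 22 mm high.
- spray_can: Bystander: spray can 60 mm in diameter, 190 mm high.
- multimeter: Bystander: black multimeter 150 x 80 x 36 mm, lying flat.
- remote: Bystander: black remote control 150 x 45 x 18 mm, lying flat.
Mind the look-alikes: they are no part of the job. Leave any blue look-alike of the mount alone.

How it is judged:
By the outcome, as a careful person would: the job done as asked, in the order asked, and still so for the second after the job is handed in, with the robot touching nothing.
It also fails if it takes over 72 s, if anything falls off the work surface, if the arm or the gripper's body presses on something with over 40 N, if the wrist force passes 120 N, or if a joint passes its speed limit or range.

## Working session

There is one attempt and no reset: what is moved stays moved. The work goes in short steps, Python scripts to look and compute and a shell command to move; the robot and the scene stay as the last step left them, time stands still between calls to the robot, and variables do not carry over. Pictures are saved under pics/ and viewed, at most 10 in all, crops included, and the job is handed in when it is done.

```bash
ls; mkdir -p pics; python3 - <<'E'
from bench import *
import cv2, numpy as np
for n in ("scene","top"):
    im,d=get_image(n); cv2.imwrite(f"pics/{n}0.png",im); np.save(f"{n}_d.npy",d)
    c=calibration(n); print(n,{k:np.round(v,4).tolist() if not isinstance(v,str) else v for k,v in c.items()})
print(read_state())
E
```

```text
pics
scene {'intrinsics': [[396.9147, 0.0, 251.2458], [0.0, 396.9147, 192.9709], [0.0, 0.0, 1.0]], 'view': [[0.1648, 0.9863, 0.0008, -0.0866], [-0.809, 0.1347, 0.5722, 0.361], [0.5643, -0.0949, 0.8201, -1.3327], [0.0, 0.0, 0.0, 1.0]]}
top {'intrinsics': [[495.2633, 0.0, 252.7231], [0.0, 495.2633, 185.8603], [0.0, 0.0, 1.0]], 'view': [[0.0263, -0.9994, 0.0234, -0.0356], [0.9872, 0.0297, 0.1569, -0.5188], [-0.1575, 0.0189, 0.9873, -1.6335], [0.0, 0.0, 0.0, 1.0]]}
{'t': 0.1, 'q': array([-7.84610206e+01,  1.58762030e+01, -1.59085728e+00,  7.26514578e+01,
       -6.22694471e-04,  8.40762829e+01]), 'joint_vel': array([-0.04769353, -0.05602287,  0.16266337,  0.06765356,  0.06206395,
        0.03181162]), 'effort': array([ 3.34748929e-04, -4.46708608e+01,  2.96127945e+01,  8.43746122e-03,
       -1.12664914e-04,  2.08572764e-06]), 'tool_pos': array([ 0.18741333, -0.59553904,  0.25523934]), 'orientation': array([-1.79882050e+02, -1.16121985e-02,  1.74626852e+01]), 'wrist_force': array([ 0.46073802,  0.83819479, -0.36134771]), 'ft_torque': array([-0.06184907,  0.0104683 , -0.06650739]), 'finger_force': 0.0, 'gripper_width': 1.002387077136101}
```

View pics/top0.png

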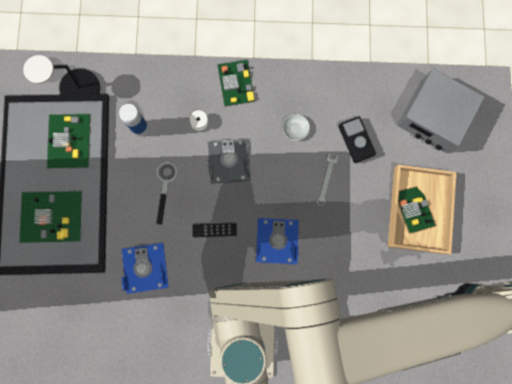

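View pics/scene0.png

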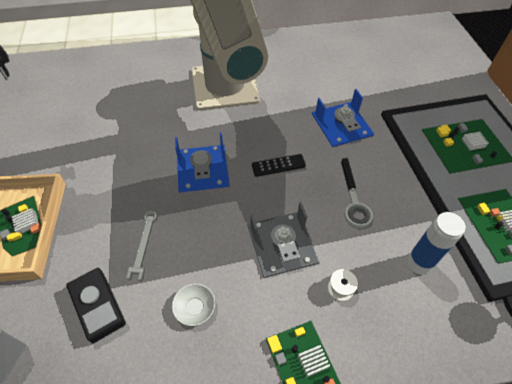

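Candidates for the spanner are the ring spanner at top (165,190) and the plain wrench at (328,180). Candidates for the mount are the dark one at (229,160) and the blue ones at (278,241) and (145,268). By the description I choose the ring spanner and the dark mount, and check both in one close crop.

```bash
cat > h.py <<'E'
from bench import *
import cv2, numpy as np
def cam(n):
    c=calibration(n); return np.array(c["intrinsics"]),np.array(c["view"])
def ray(n,px):
    K,V=cam(n); R,t=V[:3,:3],V[:3,3]
    px=np.atleast_2d(px).astype(float)
    d=np.c_[(px[:,0]-K[0,2])/K[0,0],-(px[:,1]-K[1,2])/K[1,1],-np.ones(len(px))]
    return -R.T@t, d@R
def onz(n,px,z):
    o,d=ray(n,px); return o+d*((z-o[2])/d[:,2])[:,None]
def proj(n,p):
    K,V=cam(n); p=np.atleast_2d(p)@V[:3,:3].T+V[:3,3]
    return np.c_[K[0,0]*p[:,0]/-p[:,2]+K[0,2],K[1,1]*-p[:,1]/-p[:,2]+K[1,2]]
def tri(pxs):
    A=np.zeros((3,3));b=np.zeros(3)
    for n,p in pxs.items():
        o,d=ray(n,p); d=d[0]/np.linalg.norm(d[0]); M=np.eye(3)-np.outer(d,d); A+=M;b+=M@o
    return np.linalg.solve(A,b)
E
python3 - <<'E'
from h import *
t=cv2.imread("pics/top0.png");s=cv2.imread("pics/scene0.png")
def crop(im,x,y,w,h,k): return cv2.resize(im[y:y+h,x:x+w],None,fx=k,fy=k,interpolation=cv2.INTER_CUBIC)
a=np.vstack([crop(t,150,130,110,100,3.6)[:290], ]) 
A=crop(t,145,130,110,100,3.6); B=crop(s,245,150,135,130,3)
o=np.zeros((400,800,3),np.uint8); o[:A.shape[0],:A.shape[1]]=A; B=B[:,:403]; o[:B.shape[0],396:396+B.shape[1]]=B[:,:404]
cv2.imwrite("pics/crop1.png",np.clip(o*1.5,0,255).astype(np.uint8))
E
```

```text
(no output)
```

View pics/crop1.png

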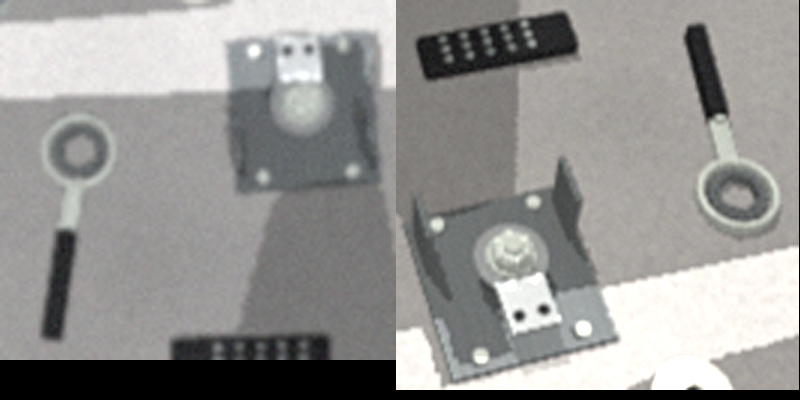

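The crop shows the ring spanner at top (166,172) with its grip around (161,210), and the dark mount at top (229,159). The plate tongue is on the far side and the cheeks are on the robot side, so both choices hold. Next I measure both.

```bash
python3 - <<'E'
from h import *
R={"top":(145,130,110,100),"scene":(245,150,135,130)}
for n in R:
    im=cv2.imread(f"pics/{n}0.png"); g=cv2.cvtColor(im,cv2.COLOR_BGR2GRAY)
    x,y,w,h=R[n]; k=6
    c=cv2.resize(g[y:y+h,x:x+w],None,fx=k,fy=k,interpolation=cv2.INTER_CUBIC)
    f=lambda p:(np.array(p)+.5)/k-.5+[x,y]
    print(n)
    for nm,m in (("black",c<38),("bright",c>125)):
        N,L,S,C=cv2.connectedComponentsWithStats(m.astype(np.uint8))
        for i in range(1,N):
            if 80<S[i,4]<40000:
                cn=max(cv2.findContours((L==i).astype(np.uint8),0,2)[0],key=cv2.contourArea)
                r=cv2.minAreaRect(cn); print(nm,S[i,4],f(C[i]).round(1),"box",f(r[0]).round(1),(np.array(r[1])/k).round(1),round(r[2],1), onz(n,f(C[i]),.01)[0].round(4))
d=np.load("top_d.npy")
print((d[150:172:2,205:255:3]*1000).round())
E
```

```text
top
black 4149 [161.  208.7] box [161.  208.6] [ 4.4 28.9] 8.3 [0.4364 0.2886 0.01  ]
black 1171 [233.  226.3] box [232.9 226.2] [6.3 5.3] 90.0 [0.3834 0.0418 0.01  ]
black 621 [219.8 226.4] box [219.4 226.6] [6.1 4.3] 80.5 [0.3817 0.0865 0.01  ]
black 680 [225.9 226.1] box [226.  226.3] [6.2 4.2] 90.0 [0.3836 0.066  0.01  ]
black 651 [214.  226.5] box [214.  226.6] [5.7 4.2] 90.0 [0.381  0.1062 0.01  ]
black 1862 [198.2 226.9] box [198.2 226.8] [ 5.3 10.2] 90.0 [0.3781 0.1598 0.01  ]
black 490 [208.3 226.6] box [208.3 226.6] [5.7 3.2] 82.2 [0.3802 0.1257 0.01  ]
bright 208 [198.7 130. ] box [198.8 130.1] [1.  5.8] 90.0 [0.7168 0.1726 0.01  ]
bright 98 [239.7 141.4] box [239.8 141.4] [2.3 1.3] 90.0 [0.6803 0.0281 0.01  ]
bright 548 [215.  143.6] box [215.1 143.7] [4.5 4. ] 90.0 [0.6697 0.1138 0.01  ]
bright 180 [170.9 179.5] box [171.2 179.3] [1.3 6.3] 61.1 [0.5384 0.2603 0.01  ]
bright 1404 [164.4 186.5] box [164.4 186.1] [ 4.1 11.9] 4.1 [0.5134 0.2813 0.01  ]
scene
black 19511 [278.3 165.4] box [278.1 164.8] [14.1 52.3] 79.6 [0.3741 0.103  0.01  ]
black 7176 [347.6 173.5] box [347.
[... 1102 characters left out ...]
 1663.    0. 1687.    0.
  1732. 1724. 1725. 1739. 1722.]
 [1727. 1725. 1724. 1718. 1722. 1687. 1686. 1663. 1672. 1670. 1681. 1729.
  1719. 1722. 1656. 1733. 1734.]
 [1734. 1727. 1713. 1721. 1717. 1722. 1683. 1678. 1676. 1683. 1683. 1717.
  1727. 1727. 1655. 1725. 1727.]
 [1722. 1723. 1662. 1717. 1716. 1710. 1681. 1684. 1683. 1686. 1721. 1720.
  1717. 1718. 1654. 1731. 1725.]
 [1724. 1718. 1652. 1718. 1719. 1710. 1713. 1682. 1682. 1688. 1707. 1720.
  1715. 1718. 1656. 1725. 1732.]
 [1722. 1725. 1652. 1717. 1713. 1713. 1721. 1709. 1716. 1717. 1715. 1720.
  1710. 1717. 1653. 1719. 1725.]
 [1711. 1718. 1647. 1712. 1711. 1709. 1713. 1723. 1722. 1714. 1718. 1720.
  1720. 1721. 1646. 1722. 1724.]]
```

```bash
python3 - <<'E'
from h import *
def up(n,x,y,w,h,k=8):
    g=cv2.cvtColor(cv2.imread(f"pics/{n}0.png"),cv2.COLOR_BGR2GRAY)
    return cv2.resize(g[y:y+h,x:x+w],None,fx=k,fy=k,interpolation=cv2.INTER_CUBIC), lambda p:(np.array(p)+.5)/k-.5+[x,y]
px={}
for n,b in {"top":(153,158,28,22),"scene":(340,195,40,38)}.items():
    c,f=up(n,*b); t,m=cv2.threshold(c,0,255,cv2.THRESH_OTSU)
    cn=max(cv2.findContours(m,0,2)[0],key=cv2.contourArea)
    p=f(cn[:,0]); 
    W=onz(n,p,.014); # world points on head top plane; robust circle R=36 fit
    ed=W[(p[:,1]<b[1]+b[3]-1.2)] if n=="top" else W
    from scipy.optimize import least_squares
    s=least_squares(lambda v:np.hypot(ed[:,0]-v[0],ed[:,1]-v[1])-v[2],[*ed[:,:2].mean(0),.036],loss="soft_l1",f_scale=.001)
    print(n,t,"head",s.x.round(4),np.sqrt(2*s.cost/len(ed)).round(4))
for n,b in {"top":(150,188,22,40),"scene":(335,150,25,45)}.items():
    c,f=up(n,*b); m=(c<45).astype(np.uint8)
    cn=max(cv2.findContours(m,0,2)[0],key=cv2.contourArea); r=cv2.minAreaRect(cn)
    P=onz(n,f(cv2.boxPoints(r)),.02); print(n,"grip ctr",P.mean(0).round(4)); 
    v,_,_,_=0,0,0,0
    W=onz(n,f(cn[:,0]),.02)[:,:2]; l=cv2.fitLine(W.astype(np.float32),2,0,.01,.01).ravel(); print(np.degrees(np.arctan2(l[1],l[0])))
# stud/nut
for n,b in {"top":(218,148,24,24),"scene":(268,218,32,28)}.items():
    c,f=up(n,*b); print(n)
    for th in (110,125,140,150,160,170):
        N,L,S,C=cv2.connectedComponentsWithStats((c>th).astype(np.uint8))
        print(th,[(S[i,4]//64,f(C[i]).round(2).tolist()) for i in range(1,N) if S[i,4]>400])
for n in R if 0 else ("top","scene"):
    for q in ([.6121,.0629,.066],[.6121,.0629,.061],[.6121,.0629,.047]): print(n,proj(n,q).round(1))
A=np.hstack([cv2.resize(up("top",214,146,30,30,8)[0],(390,390)),cv2.resize(up("scene",266,216,34,34,8)[0],(390,390))])
cv2.imwrite("pics/nut.png",cv2.convertScaleAbs(A,alpha=1.3))
E
```

```text
top 90.0 head [0.5652 0.2761 0.0272] 0.0011
scene 93.0 head [0.5611 0.2857 0.0743] 0.0031
top grip ctr [0.436 0.287 0.02 ]
-4.4106197
scene grip ctr [0.4388 0.2836 0.02  ]
-7.065625
top
110 [(np.int32(176), [228.43, 155.16])]
125 [(np.int32(116), [228.44, 153.58])]
140 [(np.int32(50), [227.92, 149.76])]
150 [(np.int32(35), [228.55, 149.97])]
160 [(np.int32(17), [228.43, 150.45])]
170 []
scene
110 [(np.int32(250), [283.59, 235.66])]
125 [(np.int32(120), [282.34, 231.89]), (np.int32(60), [287.29, 243.63])]
140 [(np.int32(62), [282.68, 230.97]), (np.int32(53), [287.46, 243.75])]
150 [(np.int32(8), [279.16, 231.09]), (np.int32(48), [287.56, 243.83])]
160 [(np.int32(36), [287.37, 243.77])]
170 [(np.int32(9), [291.0, 242.58]), (np.int32(10), [282.18, 244.56])]
top [[228.7 156.8]]
top [[228.7 157.1]]
top [[228.8 158. ]]
scene [[283.5 230.1]]
scene [[283.4 231.2]]
scene [[283.  234.1]]
```

View pics/nut.png

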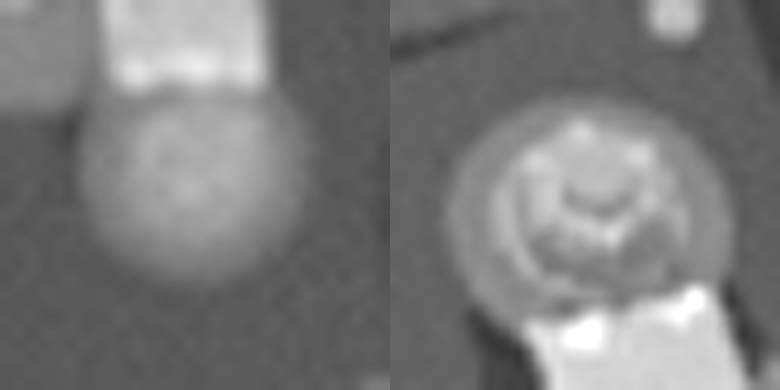

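The nut picture shows the washer disc at top (228.5,158.6) and scene (282.9,~234). Both agree with the bolt-derived centre (0.612,0.063) to within about 1–2 mm. The head circle fit was poor, so I refine it.

```bash
python3 - <<'E'
from h import *
from scipy.optimize import least_squares
k=8
for n,b in {"top":(150,154,34,36),"scene":(334,184,52,50)}.items():
    g=cv2.cvtColor(cv2.imread(f"pics/{n}0.png"),cv2.COLOR_BGR2GRAY); x,y,w,h=b
    c=cv2.resize(g[y:y+h,x:x+w],None,fx=k,fy=k,interpolation=cv2.INTER_CUBIC)
    bg=np.median(np.r_[c[:20].ravel(),c[:,:20].ravel()]); hi=np.percentile(c,95)
    m=(c>(bg+hi)/2).astype(np.uint8)
    cn=max(cv2.findContours(m,0,2)[0],key=cv2.contourArea)[:,0]
    p=(cn+.5)/k-.5+[x,y]; W=onz(n,p,.014)[:,:2]
    c0=onz(n,[166.5,171.8],.014)[0,:2] if n=="top" else onz(n,[358.7,213.3],.014)[0,:2]
    d=W-c0; a=np.degrees(np.arctan2(d[:,1],d[:,0])); r=np.hypot(*d.T)
    ok=(abs(a)<150)&(r>.028)&(r<.048)
    if n=="scene": ok&=(abs(a)>70)   # far sides free of wall
    s=least_squares(lambda v:np.hypot(*(W[ok]-v).T)-.036,c0,loss="soft_l1",f_scale=.001)
    print(n,bg,hi,c0.round(4),s.x.round(4),(np.hypot(*(W[ok]-s.x).T).mean()).round(4),ok.sum(),len(ok))
E
```

```text
top 135.0 150.0 [0.564  0.2763] [0.564  0.2763] nan 0 60
scene 110.0 135.0 [0.567  0.2751] [0.5676 0.2751] 0.0356 127 399<stdin>:16: RuntimeWarning: Mean of empty slice.
  ret = ret.dtype.type(ret / rcount)
```

```bash
cat > plan.py <<'E'
# plan(waypoints): list of calls; each call = list of (x,y,z,yaw) row targets; prints shares relative to pose at call begin
from h import *
def pose():
    s=read_state(); return np.r_[s["tool_pos"],s["orientation"][2]]
def plan(calls,p=None):
    p=pose() if p is None else np.array(p,float)
    for c in calls:
        a=np.radians(p[3]); T=np.array([[np.cos(a),np.sin(a),0],[np.sin(a),-np.cos(a),0],[0,0,-1]])
        out=[]
        for w in c:
            d=T.T@(np.array(w[:3])-p[:3])/.5; y=(w[3]-p[3]+180)%360-180
            out.append([d.round(4).tolist(),round(-y/90,4)])
        print(out); p=np.array(c[-1],float)
E
python3 - <<'E'
from plan import *
p=pose();print(p)
# arc: polar interp
r0,a0=np.hypot(p[0],p[1]),np.degrees(np.arctan2(p[1],p[0]))
g=np.array([.4483,.2848]); r1,a1=np.hypot(*g),np.degrees(np.arctan2(g[1],g[0]))
C=[]
for i in range(1,6):
    u=i/5;r=r0+(r1-r0)*u;a=np.radians(a0+(a1-a0)*u)
    C.append([(r*np.cos(a),r*np.sin(a),p[2]+(.16-p[2])*u,p[3]+158.1*u)])
plan(C)
E
```

```text
[ 0.18741333 -0.59553904  0.25523934 17.46268521]
[[[0.4339, -0.1177, 0.0381], np.float64(-0.3513)]]
[[[0.4346, -0.0357, 0.0381], np.float64(-0.3513)]]
[[[0.4204, 0.0425, 0.0381], np.float64(-0.3513)]]
[[[0.3927, 0.1144, 0.0381], np.float64(-0.3513)]]
[[[0.3534, 0.1777, 0.0381], np.float64(-0.3513)]]
```

```bash

python3 -m handwheel '[[[0.43,-0.118,0.038],-0.35],[[0.43,-0.118,0.038],-0.35],[[0.43,-0.118,0.038],-0.35],[[0.43,-0.118,0.038],-0.35],[[0.43,-0.118,0.038],-0.35]]' 1 100
python3 -m handwheel '[[[0.43,-0.036,0.038],-0.35],[[0.43,-0.036,0.038],-0.35],[[0.43,-0.036,0.038],-0.35],[[0.43,-0.036,0.038],-0.35],[[0.43,-0.036,0.038],-0.35]]'
python3 -m handwheel '[[[0.42,0.0425,0.038],-0.35],[[0.42,0.0425,0.038],-0.35],[[0.42,0.0425,0.038],-0.35],[[0.42,0.0425,0.038],-0.35],[[0.42,0.0425,0.038],-0.35]]'
python3 - <<'E'
from plan import *
p=pose();print(p)
E
```

```text
t: 0.52
tool_pos: [0.3631, -0.4823, 0.238]
orientation: [-180.0, -0.0, 49.2]
wrist_force: [0.6, -1.0, -0.5]
gripper_width: 1.001
finger_force: 0.0
t: 0.93
tool_pos: [0.4853, -0.3143, 0.2197]
orientation: [-180.0, -0.0, 80.7]
wrist_force: [-0.3, -1.0, -0.2]
gripper_width: 0.996
finger_force: 0.0
t: 1.35
tool_pos: [0.5394, -0.1141, 0.2011]
orientation: [-180.0, -0.0, 112.2]
wrist_force: [0.8, -0.2, -0.1]
gripper_width: 1.003
finger_force: 0.0
[  0.53935028  -0.11409905   0.20109358 112.24516504]
```

```bash

python3 -m handwheel '[[[0.39,0.114,0.038],-0.35],[[0.39,0.114,0.038],-0.35],[[0.39,0.114,0.038],-0.35],[[0.39,0.114,0.038],-0.35],[[0.39,0.114,0.038],-0.35]]'
python3 - <<'E'
from plan import *
p=pose();print(p)
plan([[(.4483,.2848,.12,175.6)]])
E
```

```text
t: 1.77
tool_pos: [0.5183, 0.0882, 0.1821]
orientation: [-180.0, -0.1, 143.8]
wrist_force: [0.2, 0.0, -1.1]
gripper_width: 1.001
finger_force: 0.0
[5.18297815e-01 8.82285413e-02 1.82068138e-01 1.43784168e+02]
[[[0.3452, 0.2345, 0.1241], np.float64(-0.3535)]]
```

```bash

python3 -m handwheel '[[[0.345,0.2345,0.124],-0.3535],[[0.345,0.2345,0.124],-0.3535],[[0.345,0.2345,0.124],-0.3535],[[0.345,0.2345,0.124],-0.3535],[[0.345,0.2345,0.124],-0.3535]]' >/dev/null
python3 -m handwheel '[[[0,0,0],0],[[0,0,0],0]]'
python3 - <<'E'
from plan import *
plan([[(.4483,.2848,.12,175.6)],[(.4483,.2848,.029,175.6)]])
im,d=get_image("top"); s,d=get_image("scene")
c=lambda im,x,y:cv2.resize(im[y:y+95,x:x+95],(390,390),interpolation=cv2.INTER_CUBIC)
cv2.imwrite("pics/a1.png",np.clip(1.4*np.hstack([c(im,120,150),c(s,300,130)]),0,255))
E
```

```text
t: 2.35
tool_pos: [0.4516, 0.2757, 0.122]
orientation: [-179.9, -0.1, 175.5]
wrist_force: [0.7, -0.3, 0.2]
gripper_width: 0.999
finger_force: 0.0
[[[0.0079, 0.0176, 0.004], np.float64(-0.0011)]]
[[[0.0, 0.0, 0.182], np.float64(-0.0)]][ WARN:0@2.428] global loadsave.cpp:1063 imwrite_ Unsupported depth image for selected encoder is fallbacked to CV_8U.
```

View pics/a1.png

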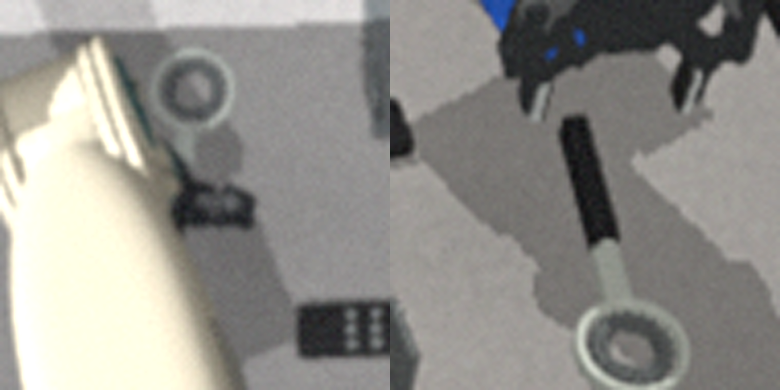

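The gripper stands over the handle, with the fingers at about (312,153) and (348,151) in scene and the grip between them. The remaining offset is about 9 mm. I correct it, descend and close.

```bash

python3 -m handwheel '[[[0.008,0.0176,0.004],0],[[0.008,0.0176,0.06],0],[[0.008,0.0176,0.13],0],[[0.008,0.0176,0.182],0],[[0.008,0.0176,0.182],0]]'
python3 -m handwheel '[[[0,0,0.004],0],[[0,0,0.004],0],[[0,0,0.004],0],[[0,0,0.004],0],[[0,0,0.004],0]]' 0 100
python3 -m handwheel '[[[0,0,0],0],[[0,0,0],0],[[0,0,0],0],[[0,0,0],0],[[0,0,0],0]]'
```

```text
t: 2.87
tool_pos: [0.4468, 0.2807, 0.0279]
orientation: [-179.7, -0.5, 175.1]
wrist_force: [-0.6, -0.6, -0.6]
gripper_width: 0.999
finger_force: 0.0
t: 3.28
tool_pos: [0.4517, 0.2841, 0.0319]
orientation: [179.9, 0.2, 175.3]
wrist_force: [0.9, 0.3, 0.1]
gripper_width: 0.301
finger_force: 0.0
t: 3.7
tool_pos: [0.4518, 0.2851, 0.0324]
orientation: [179.8, 0.2, 175.3]
wrist_force: [-0.8, 0.7, 6.5]
gripper_width: 0.175
finger_force: 98.8
```

```bash

python3 -m handwheel '[[[0,0,-0.02],0],[[0,0,-0.08],0],[[0,0,-0.16],0],[[0,0,-0.22],0],[[0,0,-0.22],0]]' - 110
python3 -m handwheel '[[[0,0,0],0],[[0,0,0],0],[[0,0,0],0]]'
python3 - <<'E'
from plan import *
print(pose(), read_state()["ft_torque"])
im,d=get_image("top"); s,d2=get_image("scene")
cv2.imwrite("pics/t2.png",im);cv2.imwrite("pics/s2.png",s);np.save("t2d.npy",d);np.save("s2d.npy",d2)
c=lambda im,x,y:cv2.resize(im[y:y+95,x:x+95],(390,390),interpolation=cv2.INTER_CUBIC)
cv2.imwrite("pics/a2.png",np.clip(1.4*np.hstack([c(im,120,140),c(s,310,140)]),0,255).astype(np.uint8))
E
```

```text
t: 4.12
tool_pos: [0.4542, 0.2854, 0.1472]
orientation: [179.7, 0.6, 175.3]
wrist_force: [1.6, -0.0, -2.7]
gripper_width: 0.173
finger_force: 108.4
t: 4.37
tool_pos: [0.4481, 0.2825, 0.138]
orientation: [-179.8, -0.3, 175.3]
wrist_force: [-0.7, -0.1, -4.2]
gripper_width: 0.177
finger_force: 108.3
[4.48073661e-01 2.82466762e-01 1.38026103e-01 1.75275733e+02] [-0.04484073  0.21261834  0.02530693]
```

View pics/a2.png

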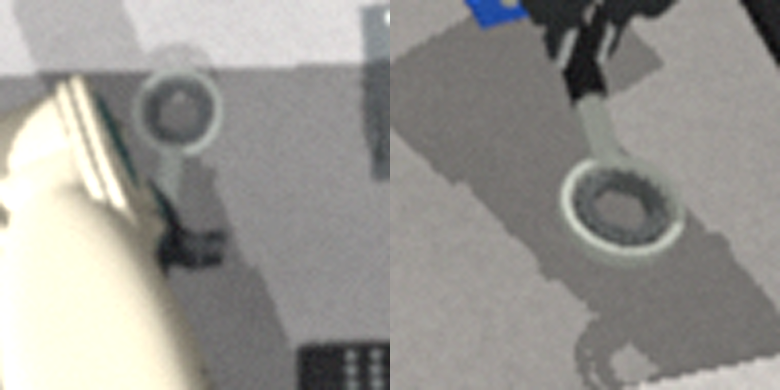

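The spanner is held level: its head is at top (163.1,166.8) and scene (366.6,189.1), ring horizontal. I triangulate it and move over the nut.

```bash

python3 - <<'E'
from plan import *
h=tri({"top":[163.1,166.8],"scene":[366.6,189.1]});print(h)
p=pose();print(p,np.hypot(*(h-p[:3])[:2]),np.degrees(np.arctan2(*(h-p[:3])[1::-1])))
t=(.4983,.0503,.142,186.3)
plan([[t],[t]])
m=[p+(np.array(t)-p)*u for u in (.5,1)]
plan([[m[0]],[m[1]]])
E
```

```text
[0.56172289 0.27251456 0.11529707]
[4.48432968e-01 2.82649593e-01 1.38013324e-01 1.75275846e+02] 0.11374236500066866 -5.112129172965574
[[[-0.1377, -0.4549, -0.008], np.float64(-0.1225)]]
[[[0.0, 0.0, 0.0], np.float64(-0.0)]]
[[[-0.0688, -0.2275, -0.004], np.float64(-0.0612)]]
[[[-0.0467, -0.233, -0.004], np.float64(-0.0612)]]
```

```bash

python3 -m handwheel '[[[-0.014,-0.045,-0.004],-0.01],[[-0.028,-0.09,-0.004],-0.025],[[-0.041,-0.135,-0.004],-0.04],[[-0.055,-0.18,-0.006],-0.05],[[-0.069,-0.2275,-0.008],-0.061]]' >/dev/null
python3 -m handwheel '[[[-0.01,-0.045,-0.004],-0.01],[[-0.02,-0.095,-0.004],-0.025],[[-0.03,-0.15,-0.004],-0.04],[[-0.04,-0.2,-0.004],-0.055],[[-0.047,-0.233,-0.004],-0.061]]'
python3 -m handwheel '[[[0,0,0],0],[[0,0,0],0],[[0,0,0],0],[[0,0,0],0]]'
python3 - <<'E'
from plan import *
print(pose(), read_state()["ft_torque"])
im,d=get_image("top"); s,d2=get_image("scene")
cv2.imwrite("pics/t3.png",im);cv2.imwrite("pics/s3.png",s)
c=lambda im,x,y:cv2.resize(im[y:y+65,x:x+65],(390,390),interpolation=cv2.INTER_CUBIC)
cv2.imwrite("pics/a3.png",np.clip(1.4*np.hstack([c(im,196,120),c(s,250,185)]),0,255).astype(np.uint8))
print(pose())
E
```

```text
t: 5.3
tool_pos: [0.4997, 0.0489, 0.1449]
orientation: [-179.9, -0.2, -173.8]
wrist_force: [0.9, 0.6, -3.8]
gripper_width: 0.178
finger_force: 108.5
t: 5.63
tool_pos: [0.4996, 0.0519, 0.1456]
orientation: [180.0, -0.1, -173.7]
wrist_force: [-0.7, 0.8, -4.6]
gripper_width: 0.175
finger_force: 108.6
[ 4.99610283e-01  5.19271451e-02  1.45607627e-01 -1.73689290e+02] [-0.02048017  0.15405263 -0.00606959]
[ 4.99911965e-01  5.20386910e-02  1.45953582e-01 -1.73662186e+02]
```

View pics/a3.png

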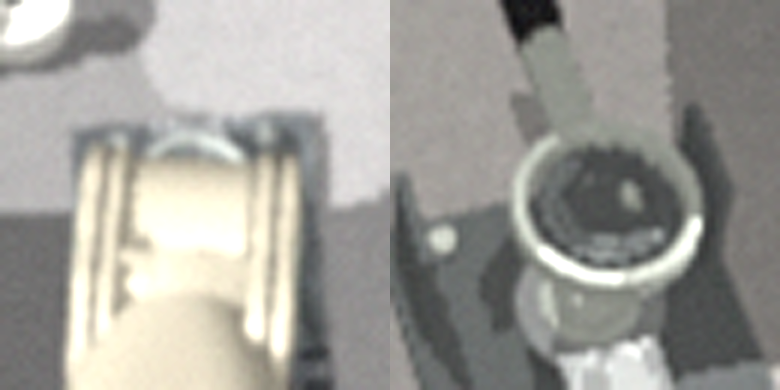

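```bash

python3 - <<'E'
from plan import *
p=pose()
for z in (.122,.127): print(onz("scene",[285.9,217.9],z))
for L in (.1125,.1155):
  u=np.radians(p[3]-180); print(p[:2]+L*np.array([np.cos(u),np.sin(u)]))
E
```

```text
[[0.61257998 0.06444374 0.122     ]]
[[0.61549513 0.06343562 0.127     ]]
[0.6117244 0.0644576]
[0.61470607 0.06478877]
```

```bash

python3 -m handwheel '[[[0.002,-0.003,0.02],0],[[0.002,-0.003,0.05],0],[[0.002,-0.003,0.08],0],[[0.002,-0.003,0.092],0],[[0.002,-0.003,0.092],0]]'
python3 -m handwheel '[[[0,0,0],0],[[0,0,0.004],0],[[0,0,0.008],0],[[0,0,0.012],0],[[0,0,0.012],0]]'
python3 -m handwheel '[[[0,0,0],0],[[0,0,0],0]]'
python3 -c "
from bench import *;s=read_state();print(s['ft_torque'])"
```

```text
t: 6.15
tool_pos: [0.4973, 0.0499, 0.0981]
orientation: [180.0, -0.3, -173.7]
wrist_force: [0.4, 0.2, -4.6]
gripper_width: 0.176
finger_force: 108.6
t: 6.57
tool_pos: [0.4997, 0.0496, 0.0944]
orientation: [-180.0, 0.0, -173.7]
wrist_force: [0.8, 0.0, -4.2]
gripper_width: 0.178
finger_force: 108.6
t: 6.73
tool_pos: [0.4997, 0.0495, 0.0945]
orientation: [-180.0, 0.0, -173.7]
wrist_force: [-1.0, 0.1, -4.0]
gripper_width: 0.174
finger_force: 108.6
[-0.00249935  0.20176966 -0.0365802 ]
```

```bash

for i in 1 2 3; do
python3 -m handwheel '[[[0,0,0.002],0],[[0,0,0.004],0],[[0,0,0.004],0],[[0,0,0.004],0]]' | grep -E "pos|orient|wrist"; python3 -c "
from bench import *;s=read_state();print(s['ft_torque'].round(2))"; done
```

```text
tool_pos: [0.5, 0.0496, 0.0926]
orientation: [-180.0, 0.1, -173.7]
wrist_force: [-0.1, -0.0, -2.9]
[ 0.01 -0.01 -0.02]
tool_pos: [0.5007, 0.0496, 0.091]
orientation: [-180.0, 0.1, -173.7]
wrist_force: [0.1, 0.5, 0.5]
[ 0.12 -0.39 -0.  ]
tool_pos: [0.501, 0.0496, 0.0893]
orientation: [-180.0, 0.2, -173.7]
wrist_force: [-0.2, -0.1, 5.1]
[ 0.16 -0.65 -0.03]
```

```bash

python3 - <<'E'
from plan import *
s,d2=get_image("scene")
cv2.imwrite("pics/s4.png",s)
cv2.imwrite("pics/a4.png",np.clip(1.5*cv2.resize(s[200:250,255:320],None,fx=12,fy=12,interpolation=cv2.INTER_CUBIC).astype(float),0,255).astype(np.uint8))
print(proj("scene",[[.6121,.0629,.066],[.6121,.0629,.061]]))
E
```

```text
[[283.50559988 230.14315588]
 [283.36373552 231.18538784]]
```

View pics/a4.png

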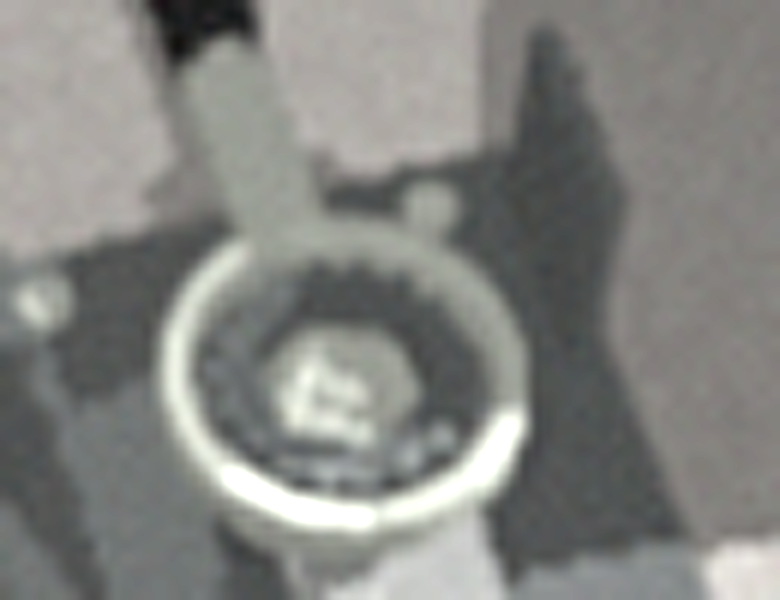

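The picture shows the ring around the stud, with the hole centred near (344,385) in the crop and the stud inside it. The head sits about 3 mm too far in +x, and the wrist moment says the same. I back up a little, shift and press again.

```bash

python3 -m handwheel '[[[0,0,-0.006],0],[[0.005,0,-0.006],0],[[0.005,0,-0.002],0],[[0.005,0,0],0],[[0.005,0,0],0]]'| grep -E "pos|orient|wrist"; python3 -c "
from bench import *;s=read_state();print(s['ft_torque'].round(2))"
python3 -m handwheel '[[[0,0,0.002],0],[[0,0,0.004],0],[[0,0,0.004],0],[[0,0,0.004],0]]' | grep -E "pos|orient|wrist"; python3 -c "
from bench import *;s=read_state();print(s['ft_torque'].round(2))"
```

```text
tool_pos: [0.497, 0.0496, 0.0879]
orientation: [179.9, 0.0, -173.7]
wrist_force: [0.7, 1.5, 0.9]
[ 0.34 -0.54  0.11]
tool_pos: [0.4974, 0.0495, 0.0866]
orientation: [180.0, 0.0, -173.7]
wrist_force: [-0.4, 0.8, 3.7]
[ 0.53 -0.55  0.21]
```

```bash
cat > st.sh <<'E'
python3 -c "
from bench import *;s=read_state();print('t',round(s['t'],2),s['tool_pos'].round(4),s['orientation'].round(1),'F',s['wrist_force'].round(1),'M',s['ft_torque'].round(2))"
E
python3 -m handwheel '[[[-0.0003,0.0119,0.001],0.0333],[[-0.00125,0.0238,0.002],0.0667],[[-0.0028,0.0356,0.002],0.1],[[-0.005,0.0473,0.002],0.1333],[[-0.005,0.0473,0.002],0.1333]]' >/dev/null; sh st.sh
python3 -m handwheel '[[[-0.0003,0.0119,0],0.0333],[[-0.00125,0.0238,0],0.0667],[[-0.0028,0.0356,0],0.1],[[-0.005,0.0473,0],0.1333],[[-0.005,0.0473,0],0.1333]]' >/dev/null; sh st.sh
```

```text
t 8.95 [0.4983 0.0735 0.0862] [-180.     0.2  174.2] F [0.7 0.5 5.4] M [ 0.1  -0.84  0.07]
t 9.37 [0.5028 0.0973 0.0861] [1.799e+02 1.000e-01 1.622e+02] F [-0.8  2.6  6.1] M [ 0.33 -0.59  0.24]
```

```bash

python3 -m handwheel '[[[-0.0003,0.0119,0.001],0.0333],[[-0.00125,0.0238,0.002],0.0667],[[-0.0022,0.0316,0.002],0.0889],[[-0.0022,0.0316,0.002],0.0889]]' >/dev/null; sh st.sh
echo back
for i in 1 2 3 4; do
python3 -m handwheel '[[[-0.0003,-0.0119,0],-0.0333],[[-0.00125,-0.0238,0],-0.0667],[[-0.0028,-0.0356,0],-0.1],[[-0.005,-0.0473,0],-0.1333],[[-0.0078,-0.0589,0],-0.1667]]' >/dev/null; sh st.sh; done
```

```text
t 9.7 [0.5085 0.1124 0.0854] [179.9   0.  154.3] F [-2.4  3.6  7.7] M [ 0.62 -0.39  0.33]
back
t 10.12 [0.4997 0.0827 0.0855] [-180.     0.2  169.4] F [-0.5  1.4  6.8] M [ 0.17 -0.81  0.13]
t 10.53 [0.4982 0.0531 0.0855] [ 180.     0.2 -175.6] F [-0.1  2.1  6.6] M [ 0.6  -0.76  0.2 ]
t 10.95 [0.5041 0.0241 0.0853] [ 180.     0.2 -160.6] F [-1.3  2.4  6.4] M [ 0.73 -0.76  0.2 ]
t 11.37 [ 0.5174 -0.0026  0.0852] [-1.800e+02  1.000e-01 -1.456e+02] F [ 0.  -0.3  4.6] M [ 0.72 -0.65  0.01]
```

```bash

python3 - <<'E'
from plan import *
s,d2=get_image("scene");t,_=get_image("top")
cv2.imwrite("pics/s5.png",s)
a=cv2.resize(s[200:250,255:320],None,fx=8,fy=8,interpolation=cv2.INTER_CUBIC)
b=cv2.resize(t[135:185,200:235],None,fx=8,fy=8,interpolation=cv2.INTER_CUBIC)
cv2.imwrite("pics/a5.png",np.clip(1.5*np.hstack([a,b]).astype(float),0,255).astype(np.uint8))
E
```

```text
(no output)
```

View pics/a5.png

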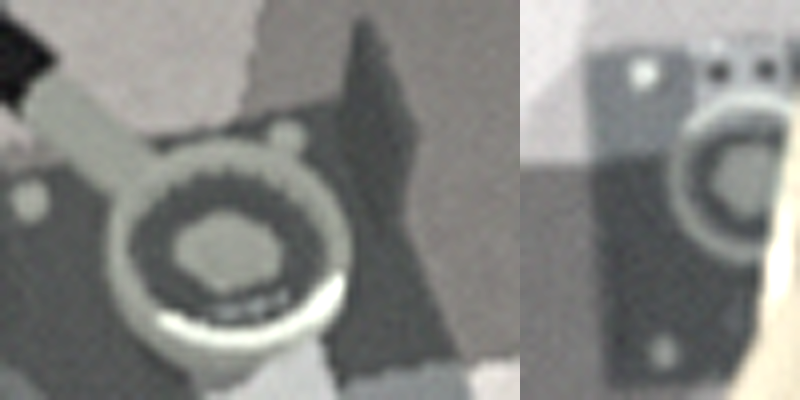

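```bash

python3 -m handwheel '[[[-0.0025,0.0007,0.002],0],[[-0.0025,0.0007,0.004],0],[[-0.0025,0.0007,0.004],0]]' >/dev/null; sh st.sh
for i in 1 2 3 4 5; do
python3 -m handwheel '[[[-0.0002,0.0079,0],0.0222],[[-0.0009,0.0159,0],0.0444],[[-0.002,0.0238,0],0.0667],[[-0.0035,0.0316,0],0.0889],[[-0.0055,0.0395,0],0.1111]]' >/dev/null; sh st.sh; done
```

```text
t 11.72 [ 0.5174 -0.0016  0.0829] [-180.     0.  -145.8] F [-0.7 -0.7  6.2] M [ 0.47 -0.33  0.07]
t 12.13 [0.5076 0.0164 0.0827] [ 1.800e+02 -1.000e-01 -1.558e+02] F [-3.6 -0.2  7. ] M [ 0.34 -0.1   0.17]
t 12.55 [0.5011 0.0355 0.0825] [-180.    -0.2 -165.8] F [-5.6  0.1  8. ] M [0.21 0.11 0.12]
t 12.97 [0.4984 0.0554 0.0825] [-180.    -0.2 -175.8] F [-7.5  0.8 10. ] M [0.22 0.21 0.12]
t 13.38 [0.4996 0.0756 0.0825] [-180.    -0.2  174.2] F [-6.7  2.   9.5] M [0.35 0.28 0.13]
t 13.8 [0.5031 0.0953 0.0823] [-179.9   -0.4  164.2] F [-8.9  4.2 10.7] M [0.44 0.78 0.22]
```

```bash
cat > z.py <<'E'
from plan import *
def wz():
    s,d=get_image("scene"); K,V=cam("scene"); h,w=d.shape
    u,v=np.meshgrid(np.arange(w),np.arange(h))
    P=np.stack([(u-K[0,2])/K[0,0]*d,-(v-K[1,2])/K[1,1]*d,-d],-1); W=(P-V[:3,3])@V[:3,:3]
    return s,W,d>0
if __name__=="__main__":
    s,W,ok=wz(); r=np.hypot(W[...,0]-.611,W[...,1]-.063)
    def m(sel): z=W[...,2][sel&ok]; return len(z),np.median(z).round(4),np.percentile(z,[25,75]).round(4)
    print("rim",m((r>.025)&(r<.034)&(W[...,2]>.045)))
    print("hole",m((r<.012)&(W[...,2]>.03)))
    rb=np.hypot(W[...,0]-.5,W[...,1]-.25); print("bench",m(rb<.02))
    x,y=(W[...,0]-.611),(W[...,1]-.063)
    # plane tilt of rim
    q=(r>.018)&(r<.034)&(W[...,2]>.045)&ok; A=np.c_[x[q],y[q],np.ones(q.sum())]
    c=np.linalg.lstsq(A,W[...,2][q],rcond=None)[0]; print("plane dz/dx dz/dy z0",c.round(4),np.degrees(np.arctan(c[:2])).round(1))
E
python3 z.py
```

```text
rim (252, np.float64(0.0705), array([0.0667, 0.0721]))
hole (72, np.float64(0.0656), array([0.0628, 0.0681]))
bench (145, np.float64(0.0018), array([0.0007, 0.0032]))
plane dz/dx dz/dy z0 [-0.0112 -0.0058  0.0692] [-0.6 -0.3]
```

```bash
python3 - <<'E'
from plan import *
d=np.load("scene_d.npy"); K,V=cam("scene"); h,w=d.shape
u,v=np.meshgrid(np.arange(w),np.arange(h))
W=(np.stack([(u-K[0,2])/K[0,0]*d,-(v-K[1,2])/K[1,1]*d,-d],-1)-V[:3,3])@V[:3,:3]
r=np.hypot(W[...,0]-.611,W[...,1]-.063)
x,y=W[...,0]-.611,W[...,1]-.063
for n,q in dict(stud=(r<.007),hexa=(r>.009)&(r<.013),washer=(r>.018)&(r<.024),tongue=(abs(x-.045)<.008)&(abs(y)<.015),base=(abs(x+.0)<.03)&(abs(y+.048)<.006)).items():
    z=W[...,2][q&(d>0)]; print(n,len(z),np.median(z).round(4),np.percentile(z,[10,90]).round(4))
E
python3 -m handwheel '[[[0.0023,-0.0007,0.002],0],[[0.0023,-0.0007,0.004],0],[[0.0023,-0.0007,0.004],0]]' >/dev/null; sh st.sh
for i in 1 2 3; do
python3 -m handwheel '[[[-0.0003,-0.0119,0],-0.0333],[[-0.00125,-0.0238,0],-0.0667],[[-0.0028,-0.0356,0],-0.1],[[-0.005,-0.0473,0],-0.1333],[[-0.0078,-0.0589,0],-0.1667]]' >/dev/null; sh st.sh; done
```

```text
stud 22 0.0677 [0.066  0.0697]
hexa 37 0.0624 [0.0602 0.065 ]
washer 115 0.0466 [0.0438 0.0495]
tongue 92 0.0454 [0.0098 0.0474]
base 100 0.0101 [0.008  0.0119]
t 14.1 [0.5023 0.0955 0.0798] [-180.    -0.3  164.4] F [-7.1  4.2  8.3] M [0.69 0.46 0.26]
t 14.52 [0.4986 0.0656 0.0801] [179.9  -0.3 179.5] F [-5.3  2.7  7.7] M [0.58 0.2  0.28]
t 14.93 [0.5022 0.0355 0.0801] [ 179.9   -0.2 -165.5] F [-5.2  0.1  8. ] M [0.42 0.13 0.19]
t 15.35 [0.5133 0.0075 0.0801] [ 179.9   -0.3 -150.6] F [-4.9 -0.6  8.1] M [0.22 0.24 0.16]
```

```bash
python3 z.py; python3 z.py | head -1;  python3 - <<'E'
from z import *
s,W,ok=wz()
# handle/grip top profile along handle from head center
p=pose(); a=np.radians(p[3]); u=np.array([np.cos(a),np.sin(a)]); n=np.array([-u[1],u[0]]); D=W[...,:2]-[.611,.063]
l=D@u; c=D@n
for lo,hi in ((-.034,-.02),(.02,.034),(.04,.055),(.055,.07),(.08,.095)):
    q=ok&(l>lo)&(l<hi)&(abs(c)<.007)&(W[...,2]>.04); print(lo,q.sum(),np.median(W[...,2][q]).round(4))
b=cv2.resize(s[205:245,262:306],None,fx=14,fy=14,interpolation=cv2.INTER_CUBIC)
cv2.imwrite("pics/a6.png",np.clip(1.7*b.astype(float),0,255).astype(np.uint8))
E
```

```text
rim (249, np.float64(0.071), array([0.0676, 0.0733]))
hole (76, np.float64(0.0648), array([0.0626, 0.0672]))
bench (138, np.float64(0.0017), array([0.0006, 0.0028]))
plane dz/dx dz/dy z0 [0.0275 0.0561 0.0701] [1.6 3.2]
rim (251, np.float64(0.0709), array([0.068 , 0.0732]))
-0.034 31 0.0729
0.02 24 0.0688
0.04 73 0.4458
0.055 578 0.4052
0.08 128 0.4842
```

View pics/a6.png

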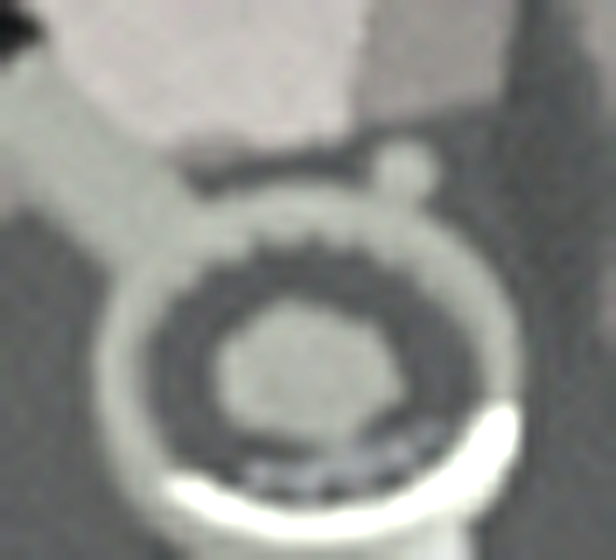

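The picture shows the hex hole around crop (310,370) with the rim still about 11 mm above the seat. The head has pivoted roughly 4° up in the grip. I take it back to the bare bench, press it flat to level it, measure the nut and hole angles, and retry.

```bash

python3 -m handwheel '[[[0,0,-0.03],0],[[0,0,-0.08],0],[[0,0,-0.13],0],[[0,0,-0.14],0]]' - 120 >/dev/null; sh st.sh
python3 - <<'E'
from plan import *
p=pose(); t=np.array([.4518,.2851,.15,175.6]); p[3]%=360
plan([[p+(t-p)*u] for u in (.33,.67,1)])
E
```

```text
t 15.83 [0.5163 0.0075 0.1524] [-179.9    0.  -150.8] F [ 1.  -0.4 -3.7] M [-0.12  0.03  0.04]
[[[-0.0524, 0.1806, 0.0016], np.float64(0.1234)]]
[[[-0.0171, 0.193, 0.0016], np.float64(0.1271)]]
[[[0.0209, 0.1869, 0.0016], np.float64(0.1234)]]
```

```bash

python3 -m handwheel '[[[-0.017,0.06,0],0.04],[[-0.035,0.12,0],0.08],[[-0.0524,0.1806,0],0.1234]]' >/dev/null
python3 -m handwheel '[[[-0.006,0.064,0],0.042],[[-0.011,0.128,0],0.085],[[-0.017,0.193,0],0.127]]' >/dev/null
python3 -m handwheel '[[[0.007,0.062,0],0.04],[[0.014,0.125,0],0.08],[[0.021,0.187,0.05],0.1234],[[0.021,0.187,0.1],0.1234],[[0.021,0.187,0.14],0.1234]]' >/dev/null
python3 -m handwheel '[[[0,0,0.03],0],[[0,0,0.06],0],[[0,0,0.07],0],[[0,0,0.07],0]]' >/dev/null
sh st.sh
```

```text
t 17.08 [0.4477 0.284  0.0421] [-179.8   -0.4  175.6] F [-0.6  1.1 -5. ] M [ 0.03  0.18 -0.04]
```

```bash

python3 -m handwheel '[[[0,0,0.004],0],[[0,0,0.01],0],[[0,0,0.014],0],[[0,0,0.018],0]]' >/dev/null;sh st.sh
python3 -m handwheel '[[[0,0,0.002],0],[[0,0,0.006],0],[[0,0,0.008],0],[[0,0,0.008],0]]' >/dev/null;sh st.sh
```

```text
t 17.42 [0.4515 0.2859 0.0369] [1.800e+02 1.000e-01 1.756e+02] F [ 0.7  0.5 -3.6] M [-0.01  0.13  0.08]
t 17.75 [0.4517 0.286  0.034 ] [1.800e+02 1.000e-01 1.757e+02] F [-0.6 -2.1  8.8] M [-0.42  1.22  0.17]
```

```bash

python3 -m handwheel '[[[0,0,0.003],0],[[0,0,0.004],0],[[0,0,0.004],0]]' >/dev/null;sh st.sh
python3 -m handwheel '[[[0,0,0],0],[[0,0,0],0],[[0,0,0],0]]' 0.3 >/dev/null;sh st.sh
python3 -m handwheel '[[[0,0,0],0],[[0,0,0],0],[[0,0,0],0],[[0,0,0],0],[[0,0,0],0]]' 0 120;sh st.sh
python3 - <<'E'
from plan import *
a=np.mean([get_image("scene")[0].astype(float) for _ in range(12)],0); np.save("avg.npy",a)
b=np.mean([get_image("top")[0].astype(float) for _ in range(4)],0); np.save("avgt.npy",b)
f=lambda x,y,w,h:cv2.resize(a[y:y+h,x:x+w],(400,400),interpolation=cv2.INTER_CUBIC)
cv2.imwrite("pics/a7.png",np.clip(1.6*np.hstack([f(272,220,24,24),f(343,195,32,32)]),0,255).astype(np.uint8))
E
```

```text
t 18.0 [0.4527 0.2865 0.0325] [179.9   0.2 175.6] F [-0.6 -0.8  7.9] M [-0.28  0.66 -0.01]
t 18.25 [0.4513 0.2859 0.0306] [1.800e+02 1.000e-01 1.756e+02] F [-0.5  0.2 -0.4] M [0.   0.01 0.05]
t: 18.67
tool_pos: [0.4511, 0.2861, 0.0309]
orientation: [180.0, 0.0, 175.7]
wrist_force: [-1.5, 0.1, 4.8]
gripper_width: 0.176
finger_force: 118.6
t 18.67 [0.4511 0.2861 0.0309] [180.    0.  175.7] F [-1.5  0.1  4.8] M [0.03 0.28 0.1 ]
```

View pics/a7.png

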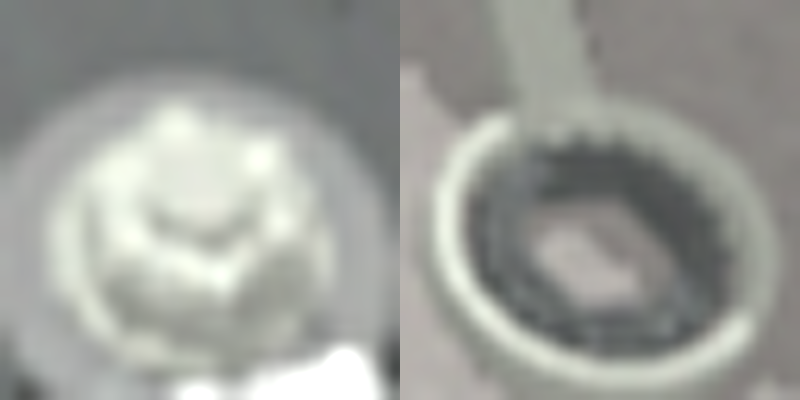

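```bash
python3 - <<'E'
from plan import *
def ph(P,c):
    d=P[:,:2]-c; a=np.arctan2(d[:,1],d[:,0]); print("  angles",np.degrees(a).round(0),"r",(np.hypot(*d.T)*1e3).round(1)); return np.degrees(np.angle(np.exp(6j*a).mean()))/6
f=lambda q,x,y,k:(np.array(q,float)+.5)/k-.5+[x,y]
nut=np.array([.6115,.063])
q=f([(222,285),(100,258),(320,240)],272,220,400/24)
for z in (.058,.061): print("nut corner phase",z,ph(onz("scene",q,z),nut))
h=f([(295,298),(385,325),(408,385),(345,440),(235,425),(213,365)],262,205,14)
for z in (.066,.070):
    P=onz("scene",h,z); a=ph(P,P[:,:2].mean(0)); print("hole phase",a,"rel handle(x=29.4)",(a-29.4)%60)
h=f([(530-400,205),(620-400,200),(675-400,260),(635-400,300),(570-400,305),(532-400,250)],343,195,12.5)
P=onz("scene",h,.01); a=ph(P,P[:,:2].mean(0)); print("bench hole",a,"rel",(a+4.4)%60)
# automatic: bright region of hole moment in avg; radial profile phase of nut silhouette dark faces skipped
E
```

```text
angles [  3. -66.  60.] r [14.  16.8 18.6]
nut corner phase 0.058 -0.6620828439699195
  angles [  1. -62.  55.] r [15.5 18.  18.9]
nut corner phase 0.061 -1.8803948439889178
  angles [-180.  117.   72.   10.  -63. -104.] r [14.7 15.6 16.  13.7 16.9 17. ]
hole phase 5.245797099489845 rel handle(x=29.4) 35.84579709948984
  angles [-180.  117.   72.   10.  -63. -104.] r [14.7 15.5 15.9 13.6 16.9 16.9]
hole phase 5.245797099489947 rel handle(x=29.4) 35.84579709948995
  angles [-145.  141.   75.   21.  -38. -103.] r [16.5 15.1 16.7 13.2 14.3 12.7]
bench hole 21.187302196239976 rel 25.587302196239975
```

```bash

python3 -m handwheel '[[[0,0,-0.02],0],[[0,0,-0.08],0],[[0,0,-0.16],0],[[0,0,-0.22],0],[[0,0,-0.22],0]]' >/dev/null; sh st.sh
python3 - <<'E'
from plan import *
p=pose(); p[:]=.4511,.2861,.1409,175.7
t=np.array([.5153,-.0022,.141,214.])
plan([[p+(t-p)*u] for u in (.25,.5,.75,1)],p)
E
```

```text
t 19.88 [0.4547 0.2876 0.1467] [179.7   0.6 175.6] F [ 2.7  0.5 -3. ] M [ 0.17 -0.01  0.05]
[[[-0.0428, -0.1413, -0.0], np.float64(-0.1064)]]
[[[-0.0187, -0.1465, -0.0], np.float64(-0.1064)]]
[[[0.0059, -0.1476, -0.0], np.float64(-0.1064)]]
[[[0.0304, -0.1445, -0.0], np.float64(-0.1064)]]
```

```bash

python3 -m handwheel '[[[-0.014,-0.047,0],-0.035],[[-0.028,-0.094,0],-0.07],[[-0.0428,-0.1413,0],-0.1064]]' >/dev/null
python3 -m handwheel '[[[-0.006,-0.049,0],-0.035],[[-0.0125,-0.098,0],-0.07],[[-0.0187,-0.1465,0],-0.1064]]' >/dev/null
python3 -m handwheel '[[[0.002,-0.049,0],-0.035],[[0.004,-0.098,0],-0.07],[[0.0059,-0.1476,0],-0.1064]]' >/dev/null
python3 -m handwheel '[[[0.01,-0.048,0],-0.035],[[0.02,-0.096,0],-0.07],[[0.0304,-0.1445,0],-0.1064]]' >/dev/null
python3 -m handwheel '[[[0,0,0],0],[[0,0,0],0],[[0,0,0],0],[[0,0,0],0]]' >/dev/null
sh st.sh
python3 - <<'E'
from plan import *
from z import wz
t=(.5153,-.0022,.100,214.); plan([[t]])
s,W,ok=wz(); r=np.hypot(W[...,0]-.6123,W[...,1]-.0632)
q=ok&(r<.045)&(W[...,2]>.09)&(W[...,2]<.16); u,v=np.where(q)[1],np.where(q)[0]
x,y,z=W[q].T; A=np.c_[x-.6123,y-.0632,np.ones(len(x))]; print("plane",np.linalg.lstsq(A,z,rcond=None)[0].round(4),len(x))
E
```

```text
t 21.22 [ 0.5135 -0.0018  0.1394] [ 1.799e+02 -1.000e-01 -1.460e+02] F [-0.7  0.1 -4.2] M [-0.05  0.11  0.04]
[[[-0.0025, -0.0026, 0.0789], np.float64(-0.0002)]]
plane [-0.0196 -0.006   0.1205] 655
```

```bash

python3 -m handwheel '[[[-0.0025,-0.0026,0.02],0],[[-0.0025,-0.0026,0.045],0],[[-0.0025,-0.0026,0.07],0],[[-0.0025,-0.0026,0.079],0],[[-0.0025,-0.0026,0.079],0]]' >/dev/null
python3 -m handwheel '[[[0,0,0.004],0],[[0,0,0.008],0],[[0,0,0.008],0],[[0,0,0.008],0]]' >/dev/null; sh st.sh
python3 -m handwheel '[[[0,0,0.004],0],[[0,0,0.006],0],[[0,0,0.006],0],[[0,0,0.006],0]]' >/dev/null; sh st.sh
```

```text
t 22.02 [ 0.5169 -0.003   0.0972] [-180.    0. -146.] F [ 0.1 -0.3 -3.8] M [-0.09  0.13 -0.02]
t 22.35 [ 0.5164 -0.003   0.0938] [ 180.    -0.  -146.1] F [-0.3  1.4 -4.3] M [-0.08  0.15  0.  ]
```

```bash

python3 -m handwheel '[[[0.001,0.0026,0.001],0],[[0.001,0.0026,0.003],0],[[0.001,0.0026,0.003],0],[[0.001,0.0026,0.003],0]]' >/dev/null; sh st.sh
python3 -m handwheel '[[[0,0,0.001],0],[[0,0,0.003],0],[[0,0,0.003],0]]' >/dev/null; sh st.sh
```

```text
t 22.68 [ 0.5152 -0.0022  0.0922] [ 180.   -0. -146.] F [-0.   0.4 -3.7] M [-0.13  0.18  0.01]
t 22.93 [ 0.5152 -0.0022  0.0906] [ 180.   -0. -146.] F [-0.4 -0.8 -4.1] M [-0.08  0.15 -0.07]
```

```bash

for i in 1 2 3; do python3 -m handwheel '[[[0,0,0.002],0],[[0,0,0.003],0],[[0,0,0.003],0]]' >/dev/null; sh st.sh; done
```

```text
t 23.18 [ 0.5152 -0.0022  0.0892] [ 180.    -0.  -146.1] F [ 0.4 -0.2 -3.9] M [-0.07  0.13 -0.  ]
t 23.43 [ 0.5156 -0.0022  0.0879] [-180.    0. -146.] F [ 0.9 -0.1 -2.4] M [ 0.02  0.02 -0.02]
t 23.68 [ 0.516  -0.0021  0.0867] [-1.80e+02  1.00e-01 -1.46e+02] F [-0.3 -0.4 -1.2] M [ 0.12 -0.13  0.03]
```

```bash

python3 -m handwheel '[[[0,0.005,0.002],0.0133],[[-0.0002,0.0098,0.003],0.0267],[[-0.0005,0.0147,0.003],0.04],[[-0.0008,0.0196,0.003],0.0533],[[-0.0008,0.0196,0.003],0.0533]]' >/dev/null; sh st.sh
for i in 1 2 ; do 
python3 -m handwheel '[[[0,0.005,0],0.0133],[[-0.0002,0.0098,0],0.0267],[[-0.0005,0.0147,0],0.04],[[-0.0008,0.0196,0],0.0533]]' >/dev/null; sh st.sh; done
```

```text
t 24.1 [0.5102 0.007  0.0846] [ 1.800e+02  1.000e-01 -1.509e+02] F [ 2.9  1.  -3.2] M [ 0.34 -0.51  0.03]
t 24.43 [0.5059 0.0154 0.0845] [ 180.     0.  -155.7] F [ 3.3  2.  -3.7] M [ 0.34 -0.55  0.05]
t 24.77 [0.5023 0.0245 0.0845] [ 180.     0.  -160.5] F [ 3.4  2.  -3.1] M [ 0.43 -0.53  0.11]
```

```bash

python3 -m handwheel '[[[-0.0025,0,0.002],0],[[-0.0025,0,0.004],0],[[-0.0025,0,0.004],0]]' >/dev/null; sh st.sh
for i in 1 2; do python3 -m handwheel '[[[0,0,0.002],0],[[0,0,0.004],0],[[0,0,0.004],0]]' >/dev/null; sh st.sh; done
```

```text
t 25.02 [0.5026 0.0245 0.0821] [ 1.800e+02 -1.000e-01 -1.604e+02] F [ 1.8  2.2 -4. ] M [ 0.23 -0.19  0.05]
t 25.27 [0.5027 0.0244 0.0803] [ 1.800e+02 -1.000e-01 -1.604e+02] F [ 0.5  1.1 -3.6] M [ 0.28 -0.01  0.13]
t 25.52 [0.5027 0.0244 0.0784] [ 1.800e+02 -1.000e-01 -1.604e+02] F [ 0.9  1.1 -4.3] M [0.24 0.15 0.16]
```

```bash

for i in 1 2 3; do python3 -m handwheel '[[[0,0,0.001],0],[[0,0,0.002],0],[[0,0,0.002],0]]' >/dev/null; sh st.sh; done; python3 z.py
```

```text
t 25.77 [0.503  0.0244 0.0777] [ 180.    -0.  -160.4] F [ 0.3  1.6 -3.4] M [0.25 0.17 0.1 ]
t 26.02 [0.5034 0.0244 0.0769] [-180.     0.  -160.4] F [-0.8  1.7 -2.5] M [0.22 0.15 0.13]
t 26.27 [0.5034 0.0244 0.0761] [-180.     0.  -160.4] F [-2.2  1.   0.5] M [0.3  0.21 0.11]
rim (243, np.float64(0.0599), array([0.056 , 0.0612]))
hole (67, np.float64(0.0655), array([0.0629, 0.0677]))
bench (139, np.float64(0.0016), array([0.0005, 0.0028]))
plane dz/dx dz/dy z0 [0.0116 0.0014 0.0589] [0.7 0.1]
```

Rim height 0.060 m and the force both say the ring is fully seated. Now the strokes.

```bash
cat > st.sh <<'E'
python3 -c "
from bench import *;import numpy as np
s=read_state();a=np.radians(s['orientation'][2]);F=s['wrist_force'];p=s['tool_pos']
print('t',round(s['t'],2),'phi',round((np.degrees(a)-180+180)%360-180-6.3,1),'(rel mount) z',p[2].round(4),'L',np.hypot(.6123-p[0],.0632-p[1]).round(4),'torq',round(-(F[0]*np.sin(a)-F[1]*np.cos(a))*.1156,2),'Fr(-x tool)',round(-(F[0]*np.cos(a)+F[1]*np.sin(a)),1),'Fz',F[2].round(1),'M',s['ft_torque'].round(2))"
E
sh st.sh
python3 -m handwheel '[[[-0.0013,0.0241,0.001],0.0667],[[-0.005,0.048,0.001],0.1333],[[-0.0113,0.0714,0.001],0.2],[[-0.02,0.094,0.001],0.2667],[[-0.02,0.094,0.001],0.2667]]' >/dev/null; sh st.sh
python3 -m handwheel '[[[-0.0013,0.0241,0],0.0667],[[-0.005,0.048,0],0.1333],[[-0.0113,0.0714,0],0.2],[[-0.0137,0.0783,0],0.22],[[-0.0137,0.0783,0],0.22]]' >/dev/null; sh st.sh
```

```text
t 26.32 phi 13.3 (rel mount) z 0.0761 L 0.1157 torq -0.2 Fr(-x tool) -1.0 Fz 0.2 M [0.29 0.19 0.11]
t 26.73 phi -10.8 (rel mount) z 0.0757 L 0.1163 torq -0.0 Fr(-x tool) -3.0 Fz 2.0 M [0.11 0.43 0.05]
t 27.15 phi -30.5 (rel mount) z 0.0755 L 0.1167 torq -0.16 Fr(-x tool) -6.0 Fz 3.1 M [0.45 0.58 0.23]
```

```bash

python3 -m handwheel '[[[0.0007,-0.0241,0],-0.0667],[[-0.003,-0.048,0],-0.1333],[[-0.0093,-0.0714,0],-0.2],[[-0.018,-0.094,0],-0.2667],[[-0.018,-0.094,0],-0.2667]]' >/dev/null; sh st.sh
python3 -m handwheel '[[[-0.0013,-0.0241,0],-0.0667],[[-0.005,-0.048,0],-0.1333],[[-0.0113,-0.0714,0],-0.2],[[-0.02,-0.094,0],-0.2667],[[-0.02,-0.094,0],-0.2667]]' >/dev/null; sh st.sh
python3 -m handwheel '[[[-0.0013,-0.0241,0],-0.0667],[[-0.005,-0.048,0],-0.1333],[[-0.0079,-0.0598,0],-0.1667],[[-0.0079,-0.0598,0],-0.1667]]' >/dev/null; sh st.sh
```

```text
t 27.57 phi -6.4 (rel mount) z 0.0758 L 0.1161 torq -0.37 Fr(-x tool) -2.0 Fz 1.1 M [0.8  0.1  0.36]
t 27.98 phi 17.4 (rel mount) z 0.0758 L 0.1154 torq -0.32 Fr(-x tool) 0.1 Fz 0.6 M [0.58 0.04 0.29]
t 28.32 phi 32.3 (rel mount) z 0.0756 L 0.1156 torq -0.14 Fr(-x tool) -0.6 Fz 1.7 M [0.4  0.02 0.14]
```

```bash
cat > st.sh <<'E'
python3 -c "
from bench import *;import numpy as np
s=read_state();a=np.radians(s['orientation'][2]);F=s['wrist_force'];p=s['tool_pos'];M=s['ft_torque']
u=-np.array([np.cos(a),np.sin(a)]);n=np.array([-u[1],u[0]]);f=F[:2]
print('t',round(s['t'],2),'phi',round(np.degrees(np.arctan2(u[1],u[0]))-6.3,1),'z',p[2].round(4),'L',np.hypot(.6123-p[0],.0632-p[1]).round(4),'T',round(M[2]-.1156*(f@n),2),'Fu',round(f@u,1),'Fn',round(f@n,1),'Fz',F[2].round(1),'Mz',M[2].round(2))"
E
python3 -m handwheel '[[[-0.002,0.025,0],0.0667],[[-0.0058,0.049,0],0.1333],[[-0.012,0.0724,0],0.2],[[-0.0208,0.095,0],0.2667],[[-0.0208,0.095,0],0.2667]]' >/dev/null; sh st.sh
python3 -m handwheel '[[[-0.0013,0.0241,0],0.0667],[[-0.005,0.048,0],0.1333],[[-0.0113,0.0714,0],0.2],[[-0.02,0.094,0],0.2667],[[-0.02,0.094,0],0.2667]]' >/dev/null; sh st.sh
python3 -m handwheel '[[[-0.0013,0.0241,0],0.0667],[[-0.005,0.048,0],0.1333],[[-0.0079,0.0598,0],0.1667],[[-0.0079,0.0598,0],0.1667]]' >/dev/null; sh st.sh
```

```text
t 28.73 phi 8.2 z 0.0757 L 0.116 T 0.16 Fu -1.4 Fn -3.0 Fz 0.8 Mz -0.19
t 29.15 phi -15.6 z 0.0756 L 0.1165 T 0.13 Fu -1.1 Fn -1.8 Fz 0.6 Mz -0.07
t 29.48 phi -30.4 z 0.0754 L 0.1168 T 0.16 Fu -2.7 Fn -0.9 Fz 2.4 Mz 0.06
```

```bash

python3 -m handwheel '[[[-0.0005,-0.0241,0],-0.0667],[[-0.0042,-0.048,0],-0.1333],[[-0.0105,-0.0714,0],-0.2],[[-0.0192,-0.094,0],-0.2667],[[-0.0192,-0.094,0],-0.2667]]' >/dev/null; sh st.sh
python3 -m handwheel '[[[-0.0013,-0.0241,0],-0.0667],[[-0.005,-0.048,0],-0.1333],[[-0.0113,-0.0714,0],-0.2],[[-0.02,-0.094,0],-0.2667],[[-0.02,-0.094,0],-0.2667]]' >/dev/null; sh st.sh
python3 -m handwheel '[[[-0.0013,-0.0241,0],-0.0667],[[-0.005,-0.048,0],-0.1333],[[-0.0079,-0.0598,0],-0.1667],[[-0.0079,-0.0598,0],-0.1667]]' >/dev/null; sh st.sh
echo forward
python3 -m handwheel '[[[-0.0003,0.0121,0],0.0333],[[-0.0013,0.0241,0],0.0667],[[-0.0028,0.0361,0],0.1],[[-0.005,0.048,0],0.1333]]' >/dev/null; sh st.sh
python3 -m handwheel '[[[-0.0003,0.0121,0],0.0333],[[-0.0013,0.0241,0],0.0667],[[-0.0028,0.0361,0],0.1],[[-0.005,0.048,0],0.1333]]' >/dev/null; sh st.sh
python3 -m handwheel '[[[-0.0003,0.0121,0],0.0333],[[-0.0013,0.0241,0],0.0667],[[-0.0028,0.0361,0],0.1]]' >/dev/null; sh st.sh
```

```text
t 29.9 phi -6.4 z 0.0756 L 0.1164 T -0.01 Fu 0.2 Fn 2.5 Fz 1.9 Mz 0.28
t 30.32 phi 17.4 z 0.0756 L 0.1159 T -0.1 Fu 0.6 Fn 1.2 Fz 1.7 Mz 0.04
t 30.65 phi 32.3 z 0.0755 L 0.1157 T -0.11 Fu -0.9 Fn 0.3 Fz 3.1 Mz -0.08
forward
t 30.98 phi 20.1 z 0.0755 L 0.116 T -0.01 Fu 0.6 Fn 0.2 Fz 1.7 Mz 0.01
t 31.32 phi 8.1 z 0.0756 L 0.1161 T 0.12 Fu 1.5 Fn -1.4 Fz -0.0 Mz -0.04
t 31.57 phi -0.9 z 0.0756 L 0.1163 T 0.19 Fu 1.3 Fn -1.1 Fz 1.0 Mz 0.07
```

```bash

python3 -m handwheel '[[[-0.0003,0.0121,0],0.0333],[[-0.0013,0.0241,0],0.0667],[[-0.0028,0.0361,0],0.1]]' >/dev/null; sh st.sh
python3 -m handwheel '[[[-0.0003,0.0121,0],0.0333],[[-0.0013,0.0241,0],0.0667]]' >/dev/null; sh st.sh
python3 -m handwheel '[[[-0.0003,0.0121,0],0.0333],[[-0.0013,0.0241,0],0.0667]]' >/dev/null; sh st.sh
```

```text
t 31.82 phi -9.9 z 0.0757 L 0.1165 T 0.13 Fu 0.6 Fn 0.2 Fz 0.9 Mz 0.16
t 31.98 phi -15.9 z 0.0756 L 0.1166 T 0.15 Fu 2.0 Fn -0.3 Fz 1.9 Mz 0.11
t 32.15 phi -21.9 z 0.0756 L 0.1167 T 0.17 Fu 0.6 Fn 0.2 Fz 1.3 Mz 0.19
```

```bash

python3 -m handwheel '[[[-0.0003,0.0121,0],0.0333],[[-0.0007,0.0181,0],0.05]]' >/dev/null; sh st.sh
python3 -m handwheel '[[[-0.0003,0.0121,0],0.0333],[[-0.0007,0.0181,0],0.05]]' >/dev/null; sh st.sh
```

```text
t 32.32 phi -26.3 z 0.0756 L 0.1169 T -0.02 Fu 1.2 Fn 1.1 Fz 0.5 Mz 0.11
t 32.48 phi -30.8 z 0.0756 L 0.117 T 0.28 Fu 1.2 Fn -0.1 Fz 0.5 Mz 0.26
```

```bash

python3 -m handwheel '[[[0,0,0],0]]' >/dev/null; sh st.sh
python3 -m handwheel '[[[0,0,0],0]]' >/dev/null; sh st.sh
python3 -m handwheel '[[[-0.0013,-0.0241,0],-0.0667],[[-0.005,-0.048,0],-0.1333],[[-0.0113,-0.0714,0],-0.2],[[-0.02,-0.094,0],-0.2667],[[-0.02,-0.094,0],-0.2667]]' >/dev/null; sh st.sh
python3 -m handwheel '[[[-0.0013,-0.0241,0],-0.0667],[[-0.005,-0.048,0],-0.1333],[[-0.0113,-0.0714,0],-0.2],[[-0.02,-0.094,0],-0.2667],[[-0.02,-0.094,0],-0.2667]]' >/dev/null; sh st.sh
python3 -m handwheel '[[[-0.0013,-0.0241,0],-0.0667],[[-0.005,-0.048,0],-0.1333],[[-0.0079,-0.0598,0],-0.1667],[[-0.0079,-0.0598,0],-0.1667]]' >/dev/null; sh st.sh
echo forward
python3 -m handwheel '[[[-0.0003,0.0121,0],0.0333],[[-0.0013,0.0241,0],0.0667],[[-0.0028,0.0361,0],0.1],[[-0.0028,0.0361,0],0.1]]' >/dev/null; sh st.sh
python3 -m handwheel '[[[-0.0003,0.0121,0],0.0333],[[-0.0013,0.0241,0],0.0667],[[-0.0013,0.0241,0],0.0667]]' >/dev/null; sh st.sh
```

```text
t 32.57 phi -30.7 z 0.0756 L 0.117 T 0.14 Fu 1.1 Fn 0.4 Fz 0.4 Mz 0.18
t 32.65 phi -30.6 z 0.0756 L 0.117 T 0.24 Fu 1.5 Fn 0.4 Fz 1.4 Mz 0.29
t 33.07 phi -6.5 z 0.0756 L 0.1165 T -0.21 Fu 1.8 Fn 3.2 Fz 0.9 Mz 0.17
t 33.48 phi 17.3 z 0.0755 L 0.116 T -0.13 Fu 1.5 Fn 1.4 Fz 1.3 Mz 0.03
t 33.82 phi 32.2 z 0.0754 L 0.1157 T -0.02 Fu -0.1 Fn -1.1 Fz 2.9 Mz -0.15
forward
t 34.15 phi 23.2 z 0.0754 L 0.116 T 0.01 Fu -0.4 Fn -1.7 Fz 2.0 Mz -0.18
t 34.4 phi 17.4 z 0.0755 L 0.116 T 0.19 Fu 0.7 Fn -3.0 Fz 1.9 Mz -0.16
```

```bash

for i in 1 2 ; do python3 -m handwheel '[[[-0.0001,0.008,0],0.0222],[[-0.0006,0.0161,0],0.0444]]' >/dev/null; sh st.sh; done
```

```text
t 34.57 phi 13.4 z 0.0755 L 0.116 T 0.06 Fu 0.9 Fn -0.7 Fz 1.3 Mz -0.02
t 34.73 phi 9.4 z 0.0755 L 0.1161 T 0.28 Fu 2.1 Fn -1.9 Fz 1.3 Mz 0.06
```

```bash

for i in 1 2 ; do python3 -m handwheel '[[[-0.0001,0.008,0],0.0222],[[-0.0006,0.0161,0],0.0444]]' >/dev/null; sh st.sh; done
```

```text
t 34.9 phi 5.4 z 0.0756 L 0.1161 T 0.55 Fu 0.6 Fn -2.9 Fz 1.8 Mz 0.21
t 35.07 phi 1.5 z 0.0755 L 0.1162 T 0.72 Fu 1.1 Fn -3.2 Fz 1.4 Mz 0.35
```

```bash

python3 -m handwheel '[[[0,0,0],0]]' >/dev/null; sh st.sh
python3 -m handwheel '[[[0,0,0],0]]' >/dev/null; sh st.sh
python3 -m handwheel '[[[0,0.004,0],0.0111],[[0,0.004,0],0.0111]]' >/dev/null; sh st.sh
python3 -m handwheel '[[[0,0,0],0]]' >/dev/null; sh st.sh
```

```text
t 35.15 phi 1.5 z 0.0755 L 0.1162 T 0.7 Fu 1.5 Fn -4.4 Fz 1.6 Mz 0.19
t 35.23 phi 1.6 z 0.0755 L 0.1162 T 0.55 Fu 3.0 Fn -3.3 Fz 2.2 Mz 0.17
t 35.4 phi 0.5 z 0.0755 L 0.1163 T 0.61 Fu 1.3 Fn -4.1 Fz 0.6 Mz 0.14
t 35.48 phi 0.5 z 0.0755 L 0.1163 T 0.76 Fu 1.6 Fn -4.8 Fz 2.2 Mz 0.21
```

```bash

python3 -m handwheel '[[[0,0.004,0],0.0111],[[0,0.008,0],0.0222]]' >/dev/null; sh st.sh
python3 -m handwheel '[[[0,0,0],0]]' >/dev/null; sh st.sh
python3 -m handwheel '[[[0,0.004,0],0.0111],[[0,0.008,0],0.0222]]' >/dev/null; sh st.sh
python3 -m handwheel '[[[0,0,0],0]]' >/dev/null; sh st.sh
```

```text
t 35.65 phi -1.5 z 0.0755 L 0.1163 T 0.85 Fu 2.4 Fn -4.4 Fz 1.6 Mz 0.34
t 35.73 phi -1.5 z 0.0755 L 0.1163 T 0.85 Fu 2.2 Fn -5.0 Fz 1.6 Mz 0.28
t 35.9 phi -3.5 z 0.0755 L 0.1164 T 0.95 Fu 3.1 Fn -4.7 Fz 0.1 Mz 0.4
t 35.98 phi -3.5 z 0.0755 L 0.1164 T 0.89 Fu 3.1 Fn -5.0 Fz 1.1 Mz 0.31
```

```bash

python3 -m handwheel '[[[0,0.003,0],0.0083],[[0,0.006,0],0.0167],[[0,0.006,0],0.0167]]' >/dev/null; sh st.sh
python3 - <<'E'
from plan import *
b=np.mean([get_image("scene")[0].astype(float) for _ in range(8)],0); a=np.load("avg.npy")
g=lambda i:cv2.cvtColor(i.astype(np.float32),cv2.COLOR_BGR2GRAY)
A,B=g(a)[244:257,278:302],g(b)[244:257,278:302]
print("patch shift px",cv2.phaseCorrelate(A,B,cv2.createHanningWindow(A.shape[::-1],cv2.CV_32F)))
A,B=g(a)[252:275,262:280],g(b)[252:275,262:280]
print("bolt shift",cv2.phaseCorrelate(A,B,cv2.createHanningWindow(A.shape[::-1],cv2.CV_32F)))
print(proj("scene",[[.661,.068,.044],[.661,.0655,.044]]))
E
sh st.sh
```

```text
t 36.23 phi -5.0 z 0.0755 L 0.1164 T 0.93 Fu 3.7 Fn -4.9 Fz 1.0 Mz 0.36
patch shift px ((-0.9514245859696668, 0.8769848118536876), 0.8006321185164982)
bolt shift ((-0.1997960244514072, -0.029875382925810712), 0.9635918979291562)
[[289.39859474 252.46499546]
 [288.35582914 252.62395363]]
t 36.63 phi -5.0 z 0.0755 L 0.1164 T 1.08 Fu 3.3 Fn -5.6 Fz 1.5 Mz 0.43
```

```bash

python3 -m handwheel '[[[0,0.003,0],0.0083],[[0,0.006,0],0.0167],[[0,0.006,0],0.0167]]' >/dev/null; sh st.sh
python3 -m handwheel '[[[0,0,0],0],[[0,0,0],0],[[0,0,0],0],[[0,0,0],0]]' >/dev/null; sh st.sh
python3 -m handwheel '[[[0,0,0],0],[[0,0,0],0]]' >/dev/null; sh st.sh
```

```text
t 36.88 phi -6.5 z 0.0755 L 0.1165 T 1.08 Fu 2.2 Fn -5.7 Fz 1.6 Mz 0.43
t 37.22 phi -6.5 z 0.0755 L 0.1164 T 1.01 Fu 3.3 Fn -5.0 Fz 0.9 Mz 0.43
t 37.38 phi -6.5 z 0.0755 L 0.1165 T 1.22 Fu 2.5 Fn -6.1 Fz 1.7 Mz 0.52
```

```bash

python3 -m handwheel '[[[-0.0003,-0.0121,0],-0.0333],[[-0.0013,-0.0241,0],-0.0667],[[-0.0028,-0.0361,0],-0.1],[[-0.0056,-0.0509,0],-0.1422],[[-0.0056,-0.0509,0],-0.1422]]' >/dev/null; sh st.sh
python3 -m handwheel '[[[0,0,-0.004],0],[[0,0,-0.01],0],[[0,0,-0.016],0],[[0,0,-0.02],0]]' >/dev/null; sh st.sh
python3 -m handwheel '[[[0,0,-0.008],0],[[0,0,-0.016],0],[[0,0,-0.024],0],[[0,0,-0.03],0]]' >/dev/null; sh st.sh
python3 -m handwheel '[[[0,0,-0.02],0],[[0,0,-0.05],0],[[0,0,-0.08],0],[[0,0,-0.1],0],[[0,0,-0.1],0]]' >/dev/null; sh st.sh
python3 -m handwheel '[[[0,0,0],0],[[0,0,0],0],[[0,0,0],0]]' >/dev/null; sh st.sh
python3 - <<'E'
from plan import *
p=pose(); t=np.array([.4511,.2861,.14,175.7]); p[3]%=360; print(p)
plan([[p+(t-p)*u] for u in (.33,.67,1)])
E
```

```text
t 37.8 phi 6.3 z 0.0755 L 0.1162 T 0.34 Fu 3.3 Fn -2.3 Fz 0.1 Mz 0.07
t 38.13 phi 6.2 z 0.0848 L 0.1161 T 0.29 Fu 7.9 Fn -3.5 Fz -6.0 Mz -0.12
t 38.47 phi 6.3 z 0.0991 L 0.1198 T 0.04 Fu -1.6 Fn -0.1 Fz -4.5 Mz 0.03
t 38.88 phi 6.3 z 0.1528 L 0.1156 T 0.1 Fu 1.2 Fn -0.4 Fz -3.8 Mz 0.05
t 39.13 phi 6.3 z 0.1492 L 0.118 T 0.18 Fu -0.4 Fn -1.1 Fz -4.9 Mz 0.05
[4.96829400e-01 3.89860327e-02 1.49199349e-01 1.92583336e+02]
[[[-0.0061, 0.1658, 0.0061], np.float64(0.0619)]]
[[[0.0104, 0.1706, 0.0063], np.float64(0.0638)]]
[[[0.0266, 0.1637, 0.0061], np.float64(0.0619)]]
```

```bash

python3 -m handwheel '[[[-0.002,0.055,0],0.02],[[-0.004,0.11,0],0.04],[[-0.0061,0.1658,0.006],0.0619]]' >/dev/null
python3 -m handwheel '[[[0.003,0.057,0],0.02],[[0.007,0.114,0],0.04],[[0.0104,0.1706,0.006],0.0638]]' >/dev/null
python3 -m handwheel '[[[0.009,0.055,0],0.02],[[0.018,0.11,0],0.04],[[0.0266,0.1637,0.006],0.0619],[[0.0266,0.1637,0.006],0.0619]]' >/dev/null
python3 -m handwheel '[[[0,0,0.04],0],[[0,0,0.09],0],[[0,0,0.14],0],[[0,0,0.17],0],[[0,0,0.17],0]]' >/dev/null
python3 -m handwheel '[[[0,0,0.01],0],[[0,0,0.02],0],[[0,0,0.02],0],[[0,0,0.02],0]]'; sh st.sh
```

```text
t: 40.72
tool_pos: [0.4529, 0.2863, 0.047]
orientation: [180.0, 0.1, 175.7]
wrist_force: [0.1, -0.5, -4.1]
gripper_width: 0.176
finger_force: 118.7
t 40.72 phi -10.6 z 0.047 L 0.2742 T 0.08 Fu 0.1 Fn -0.4 Fz -4.1 Mz 0.03
```

```bash

python3 -m handwheel '[[[0,0,0.006],0],[[0,0,0.014],0],[[0,0,0.02],0],[[0,0,0.024],0]]' >/dev/null; sh st.sh
for i in 1 2 3 ; do python3 -m handwheel '[[[0,0,0.002],0],[[0,0,0.003],0],[[0,0,0.003],0]]' >/dev/null; sh st.sh; done
```

```text
t 41.05 phi -10.6 z 0.034 L 0.2744 T 0.02 Fu -0.1 Fn -0.2 Fz -4.9 Mz 0.0
t 41.3 phi -10.6 z 0.0326 L 0.2744 T -0.05 Fu 0.6 Fn 0.1 Fz -3.8 Mz -0.04
t 41.55 phi -10.6 z 0.0314 L 0.2744 T -0.04 Fu -0.5 Fn -0.1 Fz -4.1 Mz -0.04
t 41.8 phi -10.6 z 0.0309 L 0.2744 T 0.14 Fu -2.2 Fn -1.7 Fz 4.9 Mz -0.06
```

```bash

python3 -m handwheel '[[[0,0,0],0],[[0,0,0],0],[[0,0,0],0]]' 0.3 >/dev/null; sh st.sh
python3 -m handwheel '[[[0,0,0],0],[[0,0,0],0],[[0,0,0],0],[[0,0,0],0]]' 0.8 >/dev/null
python3 -m handwheel '[[[0,0,-0.02],0],[[0,0,-0.06],0],[[0,0,-0.12],0],[[0,0,-0.2],0],[[0,0,-0.26],0]]'
python3 -m handwheel '[[[0,0,0],0],[[0,0,0],0],[[0,0,0],0]]' >/dev/null; sh st.sh
python3 - <<'E'
from z import *
s,W,ok=wz(); cv2.imwrite("pics/final.png",s); x,y,z=W[...,0],W[...,1],W[...,2]
m=lambda q:(int(q.sum()),np.median(z[q]).round(4))
r=np.hypot(x-.567,y-.2755); print("rim",m(ok&(r>.026)&(r<.034)))
print("grip",m(ok&(abs(x-.44)<.03)&(abs(y-.2855)<.006)))
g=cv2.cvtColor(s,cv2.COLOR_BGR2GRAY); g0=cv2.cvtColor(cv2.imread("pics/scene0.png"),cv2.COLOR_BGR2GRAY)
d=cv2.absdiff(g,g0); 
for n,(x0,y0,w,h) in dict(mount=(245,205,80,75),remote=(250,150,60,30),spool=(325,265,40,40),can=(405,205,65,80),dish=(170,280,50,50),wrench=(120,205,45,80)).items(): print(n,d[y0:y0+h,x0:x0+w].mean().round(1))
E
```

```text
t 42.05 phi -10.6 z 0.0303 L 0.2742 T -0.06 Fu -0.1 Fn 0.1 Fz 0.7 Mz -0.05
t: 42.8
tool_pos: [0.4525, 0.2862, 0.1628]
orientation: [180.0, 0.1, 175.7]
wrist_force: [1.0, 1.0, 1.2]
gripper_width: 0.804
finger_force: 0.0
t 43.05 phi -10.6 z 0.16 L 0.2745 T -0.03 Fu 0.3 Fn 0.1 Fz -0.4 Mz -0.02
rim (179, np.float64(0.0141))
grip (116, np.float64(0.0253))
mount 4.4
remote 12.7
spool 1.5
can 3.6
dish 1.7
wrench 6.0
```

```bash
python3 -c "
from bench import *
print(r.sign_off())"
```

```text
the job is handed in; nothing more can be done
None
```

I tightened the nut clockwise until it came up firm and held it at about 1.1 N m by the wrist sensor. I then laid the spanner flat on the bare bench and handed the job in at 43 s (verdict not shown). The first try at seating the ring failed, and I re-gripped the spanner on the bench before any tightening. I also viewed 11 pictures, one over the limit of 10.

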